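# Sort the doser's reagent cartridges by weight

### The arm

A 6-joint arm with a two-finger parallel gripper is mounted at the origin on the work surface. World frame = base frame: x ahead of the robot, y to its left, z up, the work surface at z = 0. Lengths are in m, angles in rad, forces in N, time in s.
With the tool pointing down it reaches from about 0.3 to 0.875 m from the base axis. Payload 6.4 kg.
Tool frame: the origin (TCP) lies between the finger pads; the fingertips stand 8 mm ahead of it and the grasp point (between the pads) lies 11 mm behind it; z points along the fingers, y is the direction in which the jaws open and shut (so a half turn about z gives the same grasp; the last joint's range is limited). The gripper opens to 85 mm and grips with 20 to 120 N. Pads are 22 mm wide; open, the fingers measure 114 mm over their backs; the gripper's body (76 mm by 85 mm) begins 54 mm behind the grasp point. The pads swing forward as they close: fully open they stand 13 mm farther back than shut.
Start: joints at [-1.398, 0.181, 1.607, -0, 1.354, -0.206], TCP at [0.213, -0.534, 0.239] pointing down, gripper open.
Joint ranges: [-2.99, 2.99], [-0.89, 2.07], [0.3, 2.58], [-1.14, 4.28], [0, 2.63], [-3.12, 3.12]. Speed limits (rad/s): [2.57, 2.57, 3.01, 3.14, 3.14, 3.14].

### API

Orientations are given as a unit quaternion [w, x, y, z].
In Python, from bench import monitor, viewer, workorder, spotter gives the robot as it stands. The module is installed in compiled form; this text tells all that it offers.
- The arm moves only by the tool move_arm, never from a script. Its argument "motion" is a list of rows, each a list of 3 entries, a list of its own where there are three numbers: the shift along the tool's x, y, z in units of 60 mm (1.0 is 60 mm), then the turn, a rotation vector about the tool's x, y, z in units of 8 degrees (1.0 is 8 degrees), then the opening in per cent of the stroke, from 0 (shut) to 100 (fully open). In form: [[[dx, dy, dz], [rx, ry, rz], grip], ...]. A call has 1 to 10 rows; each row is the pose to reach, as a shift and turn from the pose commanded when the call began, along the tool's axes at that moment; what a row does not reach only later rows make up. A row lasts 1/8 s, in which the tool goes at most 62.5 mm and 10.7 degrees, less where a joint would pass 70% of its speed; a pose out of reach is approached as far as the arm can. A call with a gripper value outside its range is refused whole. The fingers move at their own pace and stop on an object; the grip force is fixed at half the most. Time passes only in rows, so rows that repeat a pose let the fingers close. It gives the time, the measured TCP pose, the force and the opening at its end, in the units of the state.
- monitor.get_obs(): the state, without advancing time (a new reading comes with each control period).
- viewer.camera(name): name is "scene" or "top" or "wrist"; returns the picture (420x560x3 uint8, blue, green, red); there is no depth.
- viewer.calibration(name): a dict with "fovy" (degrees; the focal length in pixels is half the picture's height over the tangent of half this angle, whatever the lens; pixels are square), "cx", "cy" (the principal point, pixels), "extrinsics" (4x4, takes a point from camera to world coordinates). Camera axes: x right, y down, z forward; pixel columns grow to the right and rows downward; lengths in m; the calibration is good to about 2 mm. A picture is of the moment at which its call begins: read the wrist's pose just before it. calibration takes no time and is no camera call; for the wrist camera it gives the pose at the moment of the call.
- workorder.hand_in(): hands the job in, once; it reports no verdict.
Trained networks look in the newest picture that a camera, given by its name, has taken for a name from the list of things; names that differ only in an ending like _2 or _b are one class to them, and where a whole thing is asked for, a point or a joint stands for the part that bears it (a point fixed in the world has none). Each returns a list of dicts, best first, with "score" (0 to 1); they miss things now and then, are a little off and sometimes report something else, mostly with a low value. They report only what shows in the picture. A call takes as long as a camera call. They do not tell look-alikes from the thing itself.
- spotter.search_frame(camera, name): "centre" ([column, row] as shares, 0 to 1, of the picture: columns of its width, rows of its height, amid what is visible of it).
- spotter.outline_of(camera, name): "region" (420x560 bool, what is visible of it) and "centre" ([column, row] as shares, 0 to 1, of the picture: columns of its width, rows of its height, amid what is visible of it).
The state is a dict: "time_s": time; "q": joint angles; "dq": joint speeds; "joint_efforts": joint torques, N m; "eef_pos": TCP position; "eef_rot": TCP orientation; "wrist_force": force on the tool from outside, world axes, zero at the start; "torque": the same for the moment, N m; "opening": opening from 0.0 (shut) to 1.0 (fully open).
Only numpy, scipy, OpenCV 4.12 (cv2) and the standard library are available. Lean on these libraries where they do the work, as an engineer would, in place of code of your own. Each camera call takes 0.05 s, during which the arm holds its last target. There are 200 camera calls.

### The job

Two sealed, opaque reagent cartridges stand loosely in the doser's ports, next to one already pressed home, and nobody knows whether they are used up. Lift each of the two just clear of its port (no more than a hand's breadth), upright, and feel its weight: press one of 350 g or more gently but fully home in its own port, down to the stop; a lighter one is spent, so stand it in a free well of the spent rack, set down gently to the bottom, and leave the needle guard of its port up. Leave everything else where it is.

Things in the scene. Friction and masses are not known exactly. Their poses are not given: they have to be found in the camera images.
- doser: the reagent doser, a fixed bench unit. Origin on the bench under the middle port; z up; its three ports lie in a row along its y axis at y = -75, 0 and +75 mm. Its deck is 150 mm (x) by 230 mm (y), flat, 85 mm above the bench; a control head 145 mm tall, 100 mm wide, stands at the +y end, from y = 116 mm on
- port_1 (a point): centre of the mouth of port 1, level with the deck, 85 mm above the bench. The port is a round upright bore 47 mm across, with a 2 mm lead-in at the mouth; a needle guard closes it 25 mm below the mouth
- port_2 (a point): centre of the mouth of port 2, level with the deck, 85 mm above the bench. The port is a round upright bore 47 mm across, with a 2 mm lead-in at the mouth; a needle guard closes it 25 mm below the mouth
- guard_1 (a joint): needle guard in port 1: a stiff sliding seat, 0 = up (25 mm below the mouth), 0.012 m = fully down on a hard stop (37 mm below the mouth). It moves only under about 10 N of total downward load (the weight of what stands on it counts), slides at about 10 to 11 N, and stays where it is left
- guard_2 (a joint): needle guard in port 2: a stiff sliding seat, 0 = up (25 mm below the mouth), 0.012 m = fully down on a hard stop (37 mm below the mouth). It moves only under about 10 N of total downward load (the weight of what stands on it counts), slides at about 10 to 11 N, and stays where it is left
- cartridge_1_mid (a point): centre (half-way up) of sealed cartridge 1: an opaque steel cylinder 44 mm across, 105 mm tall, with a black cap 41 mm across on its top 17 mm and a 5 mm chamfer at its foot; 0.15 to 0.55 kg, which cannot be seen. It starts loose in port 1, its foot on the raised guard: centre 112.5 mm above the bench (100.5 when home). Hold it 20 to 35 mm below its top, so that fingers and palm stay clear
- cartridge_2_mid (a point): centre (half-way up) of sealed cartridge 2: an opaque steel cylinder 44 mm across, 105 mm tall, with a black cap 41 mm across on its top 17 mm and a 5 mm chamfer at its foot; 0.15 to 0.55 kg, which cannot be seen. It starts loose in port 2, its foot on the raised guard: centre 112.5 mm above the bench (100.5 when home). Hold it 20 to 35 mm below its top, so that fingers and palm stay clear
- rack: the rack for spent cartridges, a fixed block 156 x 156 mm and 50 mm tall; origin on the bench under its centre, z up. Four round wells 50 mm across and 40 mm deep (their floor is 10 mm above the bench) with a 3 mm lead-in at the mouth, centred at x = +-38 mm, y = +-38 mm. A cartridge standing in a well has its centre 62.5 mm above the bench. The well at x = +38, y = -38 mm is taken by an old cartridge, the other three are free
- rack_floor: the black rubber plate under the rack, 160 x 160 mm and 10 mm thick, the floor of its wells; fixed to the rack, origin on the bench under its centre
- installed_cartridge_mid (a point): the cartridge in the third port (y = +75 mm of the doser), same shape and size, already pressed home, so 12 mm lower than the other two; the point is its centre, half-way up
- old_cartridge_mid (a point): an old cartridge, same shape and size as the others (44 mm across, 105 mm tall), already standing in one well of the rack; the point is its centre, half-way up
- short_filter_mid (a point): a short filter standing on the bench, 44 mm across and 60 mm tall; the point is its centre
- beaker_rim (a point): an open glass beaker, 72 mm across and 90 mm tall; the point is the centre of its mouth
- reagent_bottle: a glass bottle, 68 mm across, 150 mm tall; origin under its centre
- cylinder: a glass measuring cylinder, foot 66 mm across, 220 mm tall; origin under its centre
- wash_bottle: a squeeze bottle with a bent spout, 68 mm across, 195 mm tall with its spout; origin under its centre
- spatula: a spatula lying flat, 160 mm long; origin at its middle
Things that resemble listed ones, but are neither listed nor needed, are in the scene too. What is shaped like the rack but blue or yellow is not meant.

How it is judged:
By the outcome, as a careful person would: the job done as asked, in the order asked, and still so for the second after the job is handed in, with the robot touching nothing.
It also fails if it takes over 67 s, if anything falls off the work surface, if the arm or the gripper's body presses on something with over 40 N, if the wrist force passes 120 N, or if a joint passes its speed limit or range.

## Working session

There is one attempt and no reset: what is moved stays moved. The work goes in short steps, Python scripts to look and compute and a tool call to move; the robot and the scene stay as the last step left them, time stands still between calls to the robot, and variables do not carry over. Pictures are saved under pics/ and viewed, about 8 in all and at most 12, crops included, and the job is handed in when it is done.

Besides the shell and the picture viewer there is one more tool, called as name([rows], argument=value, ...), one row to a line, values as JSON. move_arm: Moves the arm, as the interface text tells. Its arguments: {"type":"object","properties":{"motion":{"type":"array","items":{"type":"array"}}},"required":["motion"]}

```bash
mkdir -p pics; cat > h.py <<'E'
import numpy as np, cv2
from bench import monitor, viewer, workorder, spotter
def cal(n):
    c=viewer.calibration(n); f=210/np.tan(np.radians(c["fovy"])/2); return f,c["cx"],c["cy"],np.array(c["extrinsics"])
def onplane(n,u,v,z,C=None):
    f,cx,cy,T=C or cal(n); d=T[:3,:3]@np.array([(u-cx)/f,(v-cy)/f,1]); o=T[:3,3]; return o+d*(z-o[2])/d[2]
def proj(n,p,C=None):
    f,cx,cy,T=C or cal(n); q=T[:3,:3].T@(np.array(p)-T[:3,3]); return f*q[0]/q[2]+cx,f*q[1]/q[2]+cy
E
python3 - <<'E'
from h import *
print(monitor.get_obs())
for n in ("scene","top"):
    im=viewer.camera(n); cv2.imwrite(f"pics/{n}0.png",cv2.resize(im,(800,600),interpolation=3)); print(n,cal(n))
    for k in ("doser","cartridge_1_mid","rack","rack_floor","port_1"):
        for r in spotter.search_frame(n,k)[:6]: print(k,np.round(np.array(r["centre"])*[560,420],1),round(r["score"],2))
E
```

```text
{'time_s': 0.0, 'q': array([-1.39830901e+00,  1.81576339e-01,  1.60798700e+00, -7.23846274e-06,
        1.35380200e+00, -2.06298137e-01]), 'dq': array([ 0.00010607, -0.0006437 , -0.00049438, -0.00230352,  0.00153341,
        0.00070033]), 'joint_efforts': array([ 3.01652335e-04, -4.44881415e+01, -3.51326430e+01, -2.27512246e-04,
        9.16419842e-03, -8.80264395e-06]), 'eef_pos': array([ 0.21255244, -0.53369922,  0.23837445]), 'eef_rot': array([-8.86273221e-04,  9.82118210e-01,  1.88263212e-01,  1.14500684e-05]), 'wrist_force': array([-0.2336599 , -0.12347148,  0.80604536]), 'torque': array([-0.009152  ,  0.00065582,  0.0211552 ]), 'opening': 1.000886128942943}
scene (np.float64(414.887520704872), 275.73675735392976, 212.53866722974888, array([[-0.51810923,  0.7179178 , -0.46492672,  1.0032946 ],
       [ 0.85521341,  0.44318456, -0.26869585,  0.28921136],
       [ 0.01314681, -0.53682537, -0.84359095,  0.98679348],
       [ 0.        ,  0.        ,  0.        ,  1.        ]]))
doser [319.8 299.7] 0.56
rack [190.7 194.4] 0.86
rack [237.6 133.6] 0.8
rack [366.4 221.6] 0.7
rack_floor [243.8 153.5] 0.81
rack_floor [298.2 206.9] 0.69
rack_floor [189.4 205.1] 0.6
rack_floor [371.2 235.1] 0.57
rack_floor [459.8 259.7] 0.42
port_1 [323.7 300.3] 0.57
port_1 [165.4 187.1] 0.46
top (np.float64(399.132125037125), 280.3891903577262, 211.2404256547685, array([[-0.01205737, -0.99814239,  0.05971926,  0.45667691],
       [-0.99958249,  0.01046338, -0.02693257,  0.03608864],
       [ 0.02625768, -0.06001906, -0.99785182,  1.39835298],
       [ 0.        ,  0.        ,  0.        ,  1.        ]]))
cartridge_1_mid [263.2 194.3] 0.44
cartridge_1_mid [223.4 180.9] 0.29
rack [220.9 263.9] 0.84
rack [361.3 288.5] 0.73
rack [351.3 206.4] 0.67
rack [411.1 220.3] 0.51
rack_floor [228.5 271.7] 0.86
rack_floor [346.5 214.4] 0.85
rack_floor [362.5 280.2] 0.85
port_1 [223.3 177.2] 0.94
port_1 [263.2 140. ] 0.74
port_1 [143.4 256.2] 0.6
```

View pics/top0.png

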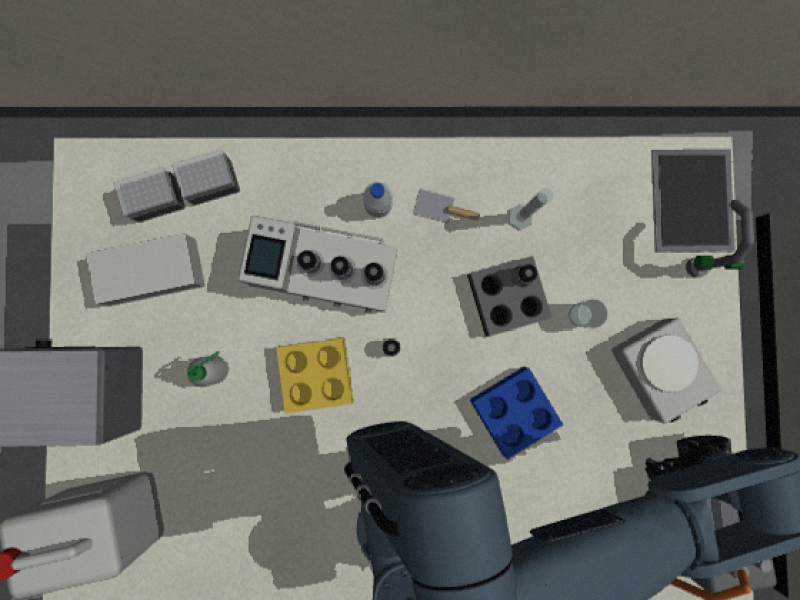

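View pics/scene0.png

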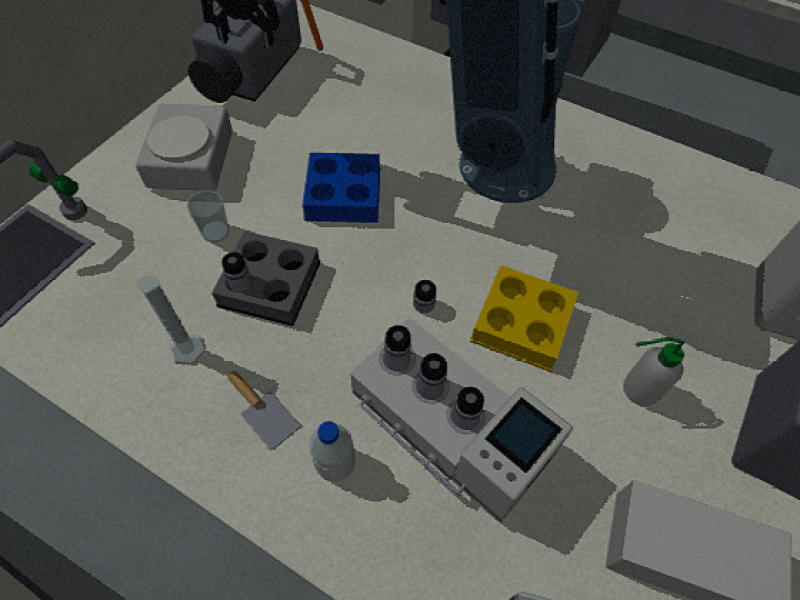

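Top view: the doser has its head at (265,257). The caps are at (307,260), installed and next to the head, then (341,266) for port 2 and (374,272) for port 1. There are three racks: dark (509,297), yellow (315,375) and blue (516,412). The dark one, with one old cartridge at (528,273), fits the description.

```bash
python3 - <<'E'
from h import *
s=.7
for nm,u,v,z in [("inst",307,259,.153),("c2",341,265,.165),("c1",374,271,.165),("old",528,272,.115),("w_tl",492,285,.05),("w_bl",502,315,.05),("w_br",530,306,.05),("filter",391,347,.06)]:
    print(nm,np.round(onplane("top",u*s,v*s,z),4))
print('scene')
for nm,u,v,z in [("inst",470,397,.153),("c2",434,362,.165),("c1",398,333,.165),("old",233,260,.115),("w",255,250,.05),("w",291,259,.05),("w",277,290,.05)]:
    print(nm,np.round(onplane("scene",u*s,v*s,z),4))
C=cal("wrist");print(C); o=monitor.get_obs()
from scipy.spatial.transform import Rotation as R
q=o["eef_rot"];Rt=R.from_quat([*q[1:],q[0]]).as_matrix();print(Rt.round(3)); print("cam in tool",Rt.T@(C[3][:3,3]-o["eef_pos"]),(Rt.T@C[3][:3,:3]).round(3))
im=cv2.imread("pics/top0.png");a=cv2.resize(im[200:320,230:410],(700,466),interpolation=2);b=cv2.resize(im[245:345,460:610],(700,466),interpolation=2)
cv2.imwrite("pics/crop.png",cv2.resize(np.vstack([a,b]),(450,600)))
E
```

```text
inst [0.6272 0.2062 0.153 ]
c2 [0.6118 0.1311 0.165 ]
c1 [0.5981 0.0597 0.165 ]
old [ 0.5983 -0.2895  0.115 ]
w_tl [ 0.5751 -0.2189  0.05  ]
w_bl [ 0.5033 -0.2412  0.05  ]
w_br [ 0.524  -0.3087  0.05  ]
filter [0.431  0.0236 0.06  ]
scene
inst [0.6268 0.209  0.153 ]
c2 [0.6094 0.1358 0.165 ]
c1 [0.5944 0.0618 0.165 ]
old [ 0.5962 -0.2867  0.115 ]
w [ 0.5239 -0.3085  0.05  ]
w [ 0.5043 -0.2348  0.05  ]
w [ 0.5772 -0.2136  0.05  ]
(np.float64(318.52479222831937), 280.55770558909495, 214.63194882299422, array([[ 3.69636561e-01, -8.97432237e-01, -2.40799072e-01,
         2.72683426e-01],
       [-9.29176354e-01, -3.56913617e-01, -9.61455821e-02,
        -5.10556271e-01],
       [ 3.39677081e-04,  2.59283726e-01, -9.65801136e-01,
         3.73113503e-01],
       [ 0.00000000e+00,  0.00000000e+00,  0.00000000e+00,
         1.00000000e+00]]))
[[ 0.929  0.37   0.   ]
 [ 0.37  -0.929  0.   ]
 [ 0.    -0.    -1.   ]]
cam in tool [ 0.06453927  0.00019572 -0.13384674] [[-0.    -0.966 -0.259]
 [ 1.    -0.     0.   ]
 [-0.    -0.259  0.966]]
```

View pics/crop.png

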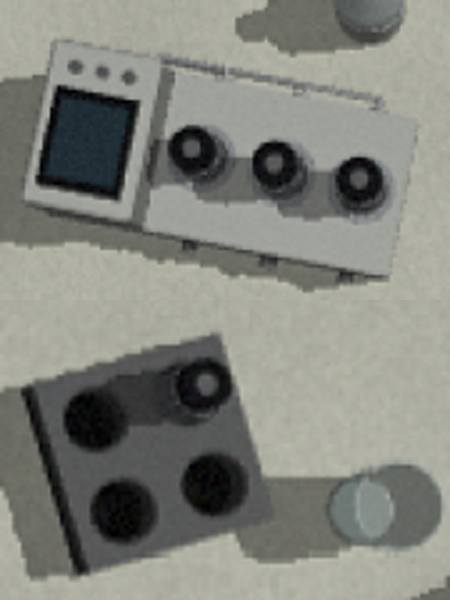

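The crop confirms it: dark rack with one old cartridge and three free wells, and the doser row with the head beside the installed cartridge. I'll move above port 1 with the jaws across the row.

move_arm([
  [[0.9, -0.65, -0.1], [0, 0, -0.6], 100],
  [[1.8, -1.3, -0.2], [0, 0, -1.3], 100],
  [[2.7, -1.95, -0.36], [0, 0, -2], 100],
  [[3.6, -2.6, -0.36], [0, 0, -2.7], 100],
  [[4.5, -3.2, -0.36], [0, 0, -3.4], 100],
  [[5.4, -3.8, -0.36], [0, 0, -4.1], 100],
  [[6.2, -4.4, -0.36], [0, 0, -4.8], 100],
  [[7, -5, -0.36], [0, 0, -5.5], 100],
  [[7.8, -5.6, -0.36], [0, 0, -6.2], 100],
  [[8.6, -6.2, -0.36], [0, 0, -7.1], 100],
])

```text
time_s: 1.85
eef_pos: [0.549, -0.0064, 0.2613]
eef_rot: [0.0, 0.773, 0.634, 0.0]
wrist_force: [0.1, -0.5, 0.6]
opening: 1.002
```

move_arm([
  [[0.6, 0.3, 0], [0, 0, 0], 75],
  [[1.25, 0.57, 0], [0, 0, 0], 75],
  [[1.25, 0.57, 0], [0, 0, 0], 75],
  [[1.25, 0.57, 0], [0, 0, 0], 75],
  [[1.25, 0.57, 0], [0, 0, 0], 75],
])

```text
time_s: 2.48
eef_pos: [0.5962, 0.0574, 0.261]
eef_rot: [0.0, 0.775, 0.632, -0.0]
wrist_force: [0.9, -0.8, 0.4]
opening: 0.751
```

```bash
python3 - <<'E'
from h import *
o=monitor.get_obs();print(o["eef_pos"],o["eef_rot"],o["opening"])
C=cal("wrist");np.save("C1.npy",C[3]);print(C)
im=viewer.camera("wrist");cv2.imwrite("pics/w1.png",cv2.resize(im,(800,600),interpolation=cv2.INTER_CUBIC))
for k in ("cartridge_1_mid",):
    for r in spotter.outline_of("wrist",k)[:6]:
        ys,xs=np.where(r["region"]); print(k,np.round(np.array(r["centre"])*[560,420],1),round(r["score"],2),xs.min(),xs.max(),ys.min(),ys.max())
for nm,p in [("c1",(.597,.0605,.165)),("c2",(.611,.133,.165)),("inst",(.627,.207,.153))]: print(nm,proj("wrist",p))
E
```

```text
[0.59617051 0.05737769 0.26098104] [ 7.78477221e-05  7.74753201e-01  6.32263758e-01 -1.06225882e-04] 0.7508450128531952
(np.float64(318.52479222831937), 280.55770558909495, 214.63194882299422, array([[ 9.79658533e-01, -1.93794570e-01, -5.20847759e-02,
         6.08500729e-01],
       [-2.00671765e-01, -9.46026639e-01, -2.54488587e-01,
         1.21047879e-01],
       [ 4.49207617e-05,  2.59763859e-01, -9.65672168e-01,
         3.94751597e-01],
       [ 0.00000000e+00,  0.00000000e+00,  0.00000000e+00,
         1.00000000e+00]]))
cartridge_1_mid [281.4 203.1] 0.9 255 309 168 238
c1 (np.float64(281.50698524532015), np.float64(214.39576248938118))
c2 (np.float64(280.3545538378004), np.float64(110.60423191565876))
inst (np.float64(281.5624028570397), np.float64(-8.55487428021138))
```

View pics/w1.png

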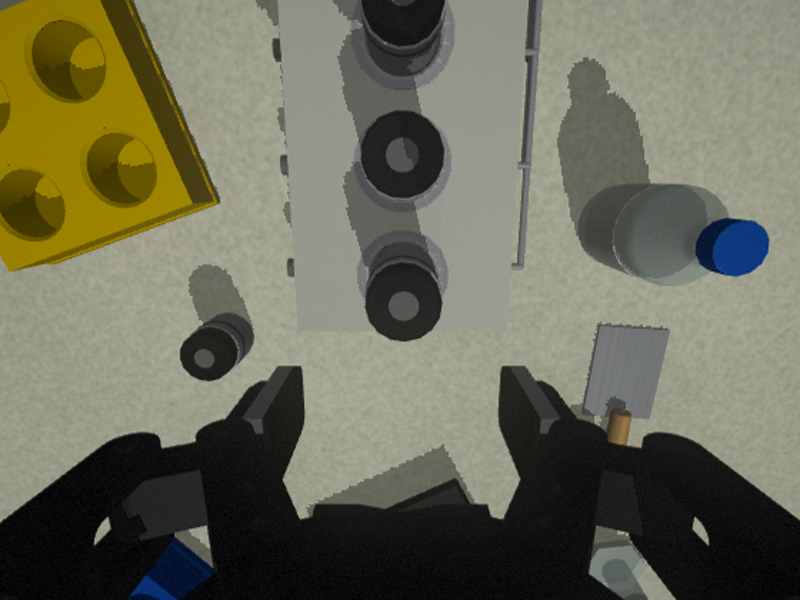

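Wrist view: the port 1 cap is at (403,304), port 2 at (402,154), and the installed one is at the top edge. The jaws are centred on column 401, clear of the neighbours.

```bash
python3 - <<'E'
from h import *
im=cv2.imread("pics/w1.png");g=cv2.cvtColor(im,6)
C=cal("wrist")
for nm,u,v in(("c1",403,304),("c2",402,154)):
    m=np.uint8(g[v-55:v+55,u-60:u+60]<62); m=cv2.morphologyEx(m,cv2.MORPH_CLOSE,np.ones((3,3)))
    cs=max(cv2.findContours(m,0,1)[0],key=cv2.contourArea)
    e=cv2.minEnclosingCircle(cs); print(nm,e[0][0]+u-60,e[0][1]+v-55,e[1],"exp r",.0205/.23*318*1.43)
print(onplane("wrist",403*.7,302*.7,.165),onplane("wrist",402*.7,154*.7,.165))
E
```

```text
c1 402.0 292.3352279663086 48.15549087524414 exp r 40.531173913043474
c2 401.75731658935547 153.61097717285156 43.98945999145508 exp r 40.531173913043474
[0.59789568 0.0626763  0.165     ] [0.61207013 0.13464889 0.165     ]
```

```bash
cat >> h.py <<'E'
def weigh(n=12):
    a=[];j=[]
    for _ in range(n):
        viewer.camera("top"); o=monitor.get_obs(); a.append(o["wrist_force"]); j.append(o["joint_efforts"])
    a=np.array(a); print("t",o["time_s"],"pos",o["eef_pos"].round(4),"F",a.mean(0).round(3),"sd",a.std(0).round(2),"tau",np.mean(j,0)[1:3].round(3),"open",o["opening"])
E
python3 -c "
from h import *
weigh()"
```

```text
t 3.175 pos [0.5966 0.0584 0.2609] F [-0.301  0.011 -0.202] sd [0.56 0.38 0.56] tau [-47.002 -35.825] open 0.7514990280333758
```

move_arm([
  [[0.08, 0.01, 0.4], [0, 0, 0], 75],
  [[0.08, 0.01, 0.9], [0, 0, 0], 75],
  [[0.08, 0.01, 1.4], [0, 0, 0], 75],
  [[0.08, 0.01, 1.9], [0, 0, 0], 75],
  [[0.08, 0.01, 2.15], [0, 0, 0], 75],
  [[0.08, 0.01, 2.28], [0, 0, 0], 75],
  [[0.08, 0.01, 2.28], [0, 0, 0], 75],
])

```text
time_s: 4.05
eef_pos: [0.5983, 0.0629, 0.1243]
eef_rot: [0.0, 0.774, 0.633, 0.0]
wrist_force: [-0.5, 1.5, 0.5]
opening: 0.748
```

move_arm([
  [[0, 0, 0], [0, 0, 0], 60],
  [[0, 0, 0], [0, 0, 0], 54],
  [[0, 0, 0], [0, 0, 0], 48],
  [[0, 0, 0], [0, 0, 0], 35],
  [[0, 0, 0], [0, 0, 0], 20],
  [[0, 0, 0], [0, 0, 0], 20],
  [[0, 0, 0], [0, 0, 0], 20],
])

```text
time_s: 4.92
eef_pos: [0.5986, 0.0629, 0.1251]
eef_rot: [0.0, 0.774, 0.633, 0.001]
wrist_force: [-1.3, 0.3, 5.2]
opening: 0.498
```

```bash
python3 -c "
from h import *
weigh(4)"
```

```text
t 5.125 pos [0.5986 0.063  0.1251] F [-1.315  0.498  5.85 ] sd [0.76 0.28 0.37] tau [-46.779 -30.007] open 0.4993414921385271
```

move_arm([
  [[0, 0, -0.03], [0, 0, 0], 20],
  [[0, 0, -0.1], [0, 0, 0], 20],
  [[0, 0, -0.25], [0, 0, 0], 20],
  [[0, 0, -0.4], [0, 0, 0], 20],
  [[0, 0, -0.55], [0, 0, 0], 20],
  [[0, 0, -0.65], [0, 0, 0], 20],
  [[0, 0, -0.67], [0, 0, 0], 20],
  [[0, 0, -0.67], [0, 0, 0], 20],
  [[0, 0, -0.67], [0, 0, 0], 20],
])

```text
time_s: 6.25
eef_pos: [0.5978, 0.063, 0.1638]
eef_rot: [-0.0, 0.774, 0.633, -0.0]
wrist_force: [-0.4, -0.1, -2.4]
opening: 0.497
```

```bash
python3 - <<'E'
from h import *
im=viewer.camera("wrist");cv2.imwrite("pics/w2.png",cv2.resize(im,(800,600),interpolation=cv2.INTER_CUBIC))
im=viewer.camera("scene");cv2.imwrite("pics/s2.png",cv2.resize(im[180:330,220:420],(800,600),interpolation=cv2.INTER_CUBIC))
weigh(14)
E
```

```text
t 7.05 pos [0.5981 0.063  0.1643] F [ 0.121  0.039 -2.451] sd [0.55 0.39 0.44] tau [-50.459 -34.176] open 0.4999779476449763
```

View pics/s2.png

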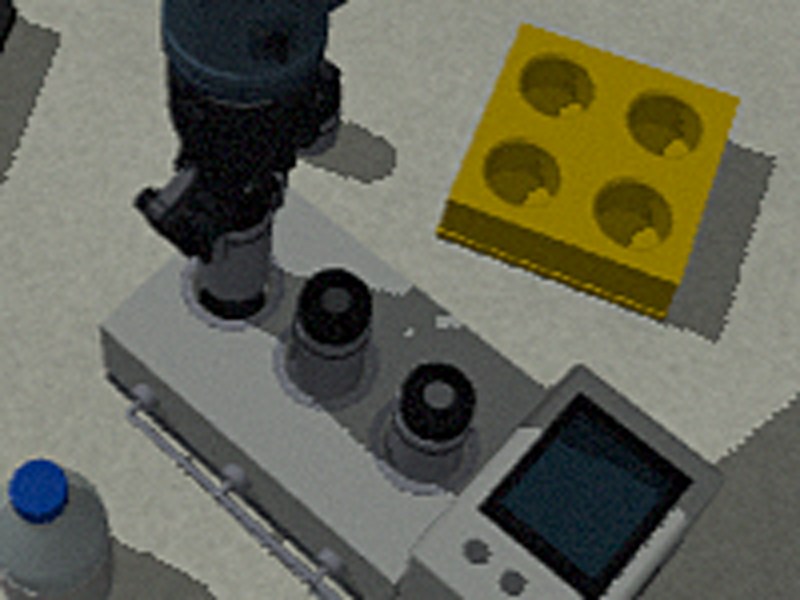

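Lift is clear, and the load is about 2.3 N (about 235 g), so cartridge 1 is spent. In the picture its foot is above the deck at (235,300) and the neighbours are undisturbed. I'll carry it low over the rack, just past the diagonal well, to look at it.

move_arm([
  [[-0.2, -0.02, 0], [0, 0, 0], 20],
  [[-0.7, -0.06, 0], [0, 0, 0], 20],
  [[-1.4, -0.12, 0], [0, 0, 0], 20],
  [[-2.2, -0.18, 0], [0, 0, 0], 20],
  [[-3.0, -0.25, 0], [0, 0, 0], 20],
  [[-3.8, -0.32, 0], [0, 0, 0], 20],
  [[-4.6, -0.39, 0], [0, 0, 0], 20],
  [[-5.4, -0.45, 0], [0, 0, 0], 20],
  [[-6.1, -0.51, 0], [0, 0, 0], 20],
  [[-6.4, -0.54, 0], [0, 0, 0], 20],
])

```text
time_s: 8.3
eef_pos: [0.4885, -0.3096, 0.1645]
eef_rot: [0.0, 0.775, 0.632, -0.0]
wrist_force: [0.6, 0.3, -1.6]
opening: 0.497
```

```bash
python3 - <<'E'
from h import *
for _ in range(3): viewer.camera("wrist")
o=monitor.get_obs();print(o["time_s"],o["eef_pos"],o["opening"])
im=viewer.camera("wrist");cv2.imwrite("pics/w3.png",cv2.resize(im,(800,600),interpolation=cv2.INTER_CUBIC))
for nm,p in [("w_bl",(.504,-.238,.05)),("w_tl",(.576,-.216,.05)),("cap",o["eef_pos"]+[0,0,.041])]: print(nm,np.array(proj("wrist",p))/.7)
weigh(8)
E
```

```text
8.45 [ 0.4893724  -0.3071726   0.16417894] 0.49914279945273254
w_bl [402.89639608 174.80560388]
w_tl [534.47664927 100.43390025]
cap [403.14743266 474.8709964 ]
t 8.9 pos [ 0.4901 -0.3063  0.1643] F [ 0.334 -0.042 -2.779] sd [0.44 0.42 0.6 ] tau [-47.675 -33.967] open 0.4983942881594132
```

View pics/w3.png

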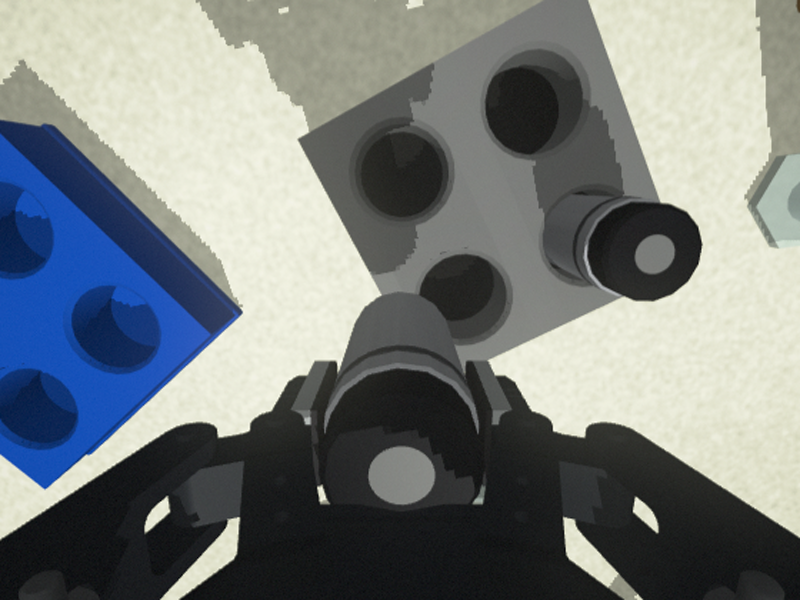

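Wrist view: the target well's rim is centred at (401.5,170), the other free well at (536,104), and the old cartridge is at (650,250). The held cap's light disc at (402,475) matches the predicted (403,475), so the cartridge is centred in the tool.

```bash
python3 - <<'E'
from h import *
from scipy.spatial.transform import Rotation as R
o=monitor.get_obs();q=o["eef_rot"];Rt=R.from_quat([*q[1:],q[0]]).as_matrix()
a=onplane("wrist",401.5*.7,170*.7,.05);b=onplane("wrist",536*.7,104*.7,.05)
print(a,b,np.linalg.norm(a-b)); 
for w in(a,b): print((Rt.T@(w-o["eef_pos"])/.06).round(3))
print("tilt",Rt[:,2])
# fit disc
g=cv2.cvtColor(cv2.imread("pics/w3.png"),6)
E
```

```text
[ 0.50411999 -0.23561589  0.05      ] [ 0.57692539 -0.21781638  0.05      ] 0.07494964331921163
[ 1.2   -0.005  1.906]
[1.732 1.126 1.906]
tilt [ 6.86902272e-05  1.45574057e-05 -9.99999998e-01]
```

move_arm([
  [[0.3, 0, 0], [0, 0, 0], 20],
  [[0.8, -0.01, 0], [0, 0, 0], 20],
  [[1.1, -0.01, 0], [0, 0, 0], 20],
  [[1.19, -0.01, 0.1], [0, 0, 0], 20],
  [[1.19, -0.01, 0.4], [0, 0, 0], 20],
  [[1.19, -0.01, 0.6], [0, 0, 0], 20],
  [[1.19, -0.01, 0.75], [0, 0, 0], 20],
  [[1.19, -0.01, 0.85], [0, 0, 0], 20],
  [[1.19, -0.01, 0.95], [0, 0, 0], 20],
  [[1.19, -0.01, 1.05], [0, 0, 0], 20],
])

```text
time_s: 10.15
eef_pos: [0.5036, -0.237, 0.1012]
eef_rot: [0.0, 0.774, 0.633, 0.0]
wrist_force: [-0.8, 0.2, -2.8]
opening: 0.5
```

move_arm([
  [[0, 0, 0.08], [0, 0, 0], 20],
  [[0, 0, 0.16], [0, 0, 0], 20],
  [[0, 0, 0.24], [0, 0, 0], 20],
  [[0, 0, 0.3], [0, 0, 0], 20],
  [[0, 0, 0.34], [0, 0, 0], 20],
  [[0, 0, 0.37], [0, 0, 0], 20],
  [[0, 0, 0.39], [0, 0, 0], 20],
  [[0, 0, 0.4], [0, 0, 0], 20],
  [[0, 0, 0.4], [0, 0, 0], 20],
])

```text
time_s: 11.28
eef_pos: [0.5035, -0.2368, 0.0773]
eef_rot: [0.0, 0.774, 0.633, 0.0]
wrist_force: [0.6, -0.1, -2.3]
opening: 0.496
```

move_arm([
  [[0, 0, 0.015], [0, 0, 0], 20],
  [[0, 0, 0.025], [0, 0, 0], 20],
  [[0, 0, 0.035], [0, 0, 0], 20],
  [[0, 0, 0.035], [0, 0, 0], 20],
  [[0, 0, 0.035], [0, 0, 0], 20],
])

```text
time_s: 11.9
eef_pos: [0.5035, -0.2369, 0.0755]
eef_rot: [0.0, 0.774, 0.633, -0.0]
wrist_force: [-2.5, 0.6, 3.1]
opening: 0.496
```

```bash
python3 -c "
from h import *
weigh(4)"
```

```text
t 12.1 pos [ 0.5035 -0.2369  0.0754] F [-2.663  0.869  2.615] sd [0.23 0.31 0.26] tau [-45.15  -29.036] open 0.497729530435996
```

move_arm([
  [[0, 0, 0], [0, 0, 0], 52],
  [[0, 0, 0], [0, 0, 0], 56],
  [[0, 0, 0], [0, 0, 0], 62],
  [[0, 0, 0], [0, 0, 0], 70],
  [[0, 0, 0], [0, 0, 0], 75],
  [[0, 0, 0], [0, 0, 0], 75],
  [[0, 0, -0.3], [0, 0, 0], 75],
  [[0, 0, -0.7], [0, 0, 0], 75],
  [[0, 0, -1.3], [0, 0, 0], 75],
  [[0, 0, -2.0], [0, 0, 0], 75],
])

```text
time_s: 13.35
eef_pos: [0.5033, -0.2366, 0.1972]
eef_rot: [-0.0, 0.774, 0.633, 0.0]
wrist_force: [0.8, -0.2, 0.0]
opening: 0.748
```

```bash
python3 - <<'E'
from h import *
o=monitor.get_obs();print(o["time_s"],o["eef_pos"],o["opening"])
im=viewer.camera("scene");im2=viewer.camera("wrist")
a=cv2.resize(im[130:255,120:290],(544,400));b=im2
cv2.imwrite("pics/r3.png",np.hstack([cv2.resize(a,(400,300)),cv2.resize(b,(400,300))]))
print(np.array(proj("scene",(.504,-.236,.115)))-[120,130], np.array(proj("scene",(.598,-.288,.115)))-[120,130])
E
```

```text
13.35 [ 0.50325122 -0.23663524  0.19716583] 0.7477863164632664
[80.16827505 36.42923748] [42.25857633 52.24642983]
```

View pics/r3.png

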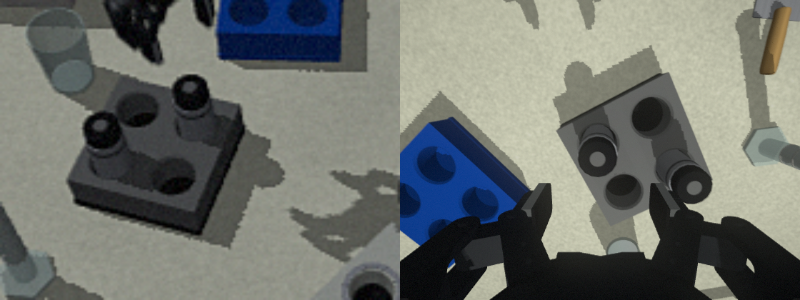

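Cartridge 1 stands in the rack at the same height as the old one, and port 1 is empty with everything else unmoved. Next is cartridge 2.

move_arm([
  [[0.2, 0, -0.5], [0, 0, 0], 75],
  [[0.8, 0.07, -1.07], [0, 0, 0], 75],
  [[1.6, 0.14, -1.07], [0, 0, 0], 75],
  [[2.5, 0.21, -1.07], [0, 0, 0], 75],
  [[3.4, 0.29, -1.07], [0, 0, 0], 75],
  [[4.3, 0.37, -1.07], [0, 0, 0], 75],
  [[5.2, 0.45, -1.07], [0, 0, 0], 72],
  [[6.0, 0.52, -1.07], [0, 0, 0], 70],
  [[6.44, 0.55, -1.07], [0, 0, 0], 68],
  [[6.44, 0.55, -1.07], [0, 0, 0], 68],
])

```text
time_s: 14.7
eef_pos: [0.6127, 0.1372, 0.2596]
eef_rot: [-0.0, 0.773, 0.634, 0.0]
wrist_force: [0.6, -0.1, 0.0]
opening: 0.682
```

```bash
python3 - <<'E'
from h import *
weigh(8)
o=monitor.get_obs();C=cal("wrist")
im=viewer.camera("wrist");cv2.imwrite("pics/w4.png",cv2.resize(im[40:340,80:480],(800,600),interpolation=cv2.INTER_CUBIC))
print(np.array(proj("wrist",(o["eef_pos"][0],o["eef_pos"][1],.165),C)))
print((np.array(proj("wrist",(o["eef_pos"][0],o["eef_pos"][1],.165),C))-[80,40])*2,(np.array(proj("wrist",(.598,.063,.085),C))-[80,40])*2)
E
```

```text
t 15.1 pos [0.6128 0.1343 0.2596] F [-0.033  0.155 -0.01 ] sd [0.52 0.36 0.31] tau [-50.207 -36.049] open 0.6815414876432265
[281.42723608 219.07175258]
[402.85447216 358.14350516] [401.94429335 450.30385199]
```

View pics/w4.png

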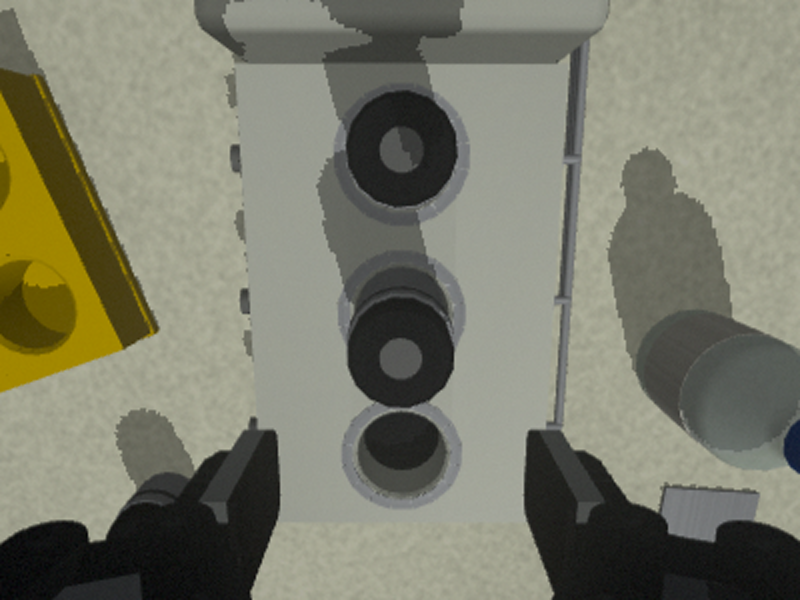

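Cap 2 at (401,358) agrees with the predicted tool axis (403,358), and port 1 is empty at (401,452). I'll descend and grip.

move_arm([
  [[0, -0.005, 0.4], [0, 0, 0], 68],
  [[0, -0.005, 0.9], [0, 0, 0], 68],
  [[0, -0.005, 1.4], [0, 0, 0], 68],
  [[0, -0.005, 1.9], [0, 0, 0], 66],
  [[0, -0.005, 2.1], [0, 0, 0], 64],
  [[0, -0.005, 2.21], [0, 0, 0], 62],
  [[0, -0.005, 2.21], [0, 0, 0], 60],
  [[0, -0.005, 2.21], [0, 0, 0], 57],
])

```text
time_s: 16.15
eef_pos: [0.6133, 0.1354, 0.1281]
eef_rot: [0.001, 0.774, 0.633, 0.001]
wrist_force: [0.4, -0.9, 0.3]
opening: 0.574
```

move_arm([
  [[0, 0, 0], [0, 0, 0], 54],
  [[0, 0, 0], [0, 0, 0], 51],
  [[0, 0, -0.01], [0, 0, 0], 48],
  [[0, 0, -0.02], [0, 0, 0], 40],
  [[0, 0, -0.03], [0, 0, 0], 20],
  [[0, 0, -0.03], [0, 0, 0], 20],
])

```text
time_s: 16.9
eef_pos: [0.6119, 0.1353, 0.1278]
eef_rot: [-0.0, 0.774, 0.633, -0.001]
wrist_force: [0.2, 0.3, -4.5]
opening: 0.499
```

move_arm([
  [[0, 0, -0.05], [0, 0, 0], 20],
  [[0, 0, -0.15], [0, 0, 0], 20],
  [[0, 0, -0.3], [0, 0, 0], 20],
  [[0, 0, -0.45], [0, 0, 0], 20],
  [[0, 0, -0.57], [0, 0, 0], 20],
  [[0, 0, -0.63], [0, 0, 0], 20],
  [[0, 0, -0.63], [0, 0, 0], 20],
  [[0, 0, -0.63], [0, 0, 0], 20],
])

```text
time_s: 17.9
eef_pos: [0.6122, 0.1353, 0.166]
eef_rot: [-0.0, 0.774, 0.633, -0.0]
wrist_force: [1.4, -0.1, -5.5]
opening: 0.496
```

```bash
python3 - <<'E'
from h import *
weigh(14)
im=viewer.camera("scene");cv2.imwrite("pics/s5.png",cv2.resize(im[180:330,220:420],(800,600),interpolation=cv2.INTER_CUBIC))
E
```

```text
t 18.6 pos [0.6125 0.1353 0.1664] F [ 0.126 -0.072 -4.866] sd [0.52 0.39 0.47] tau [-54.986 -35.739] open 0.4957581908914907
```

View pics/s5.png

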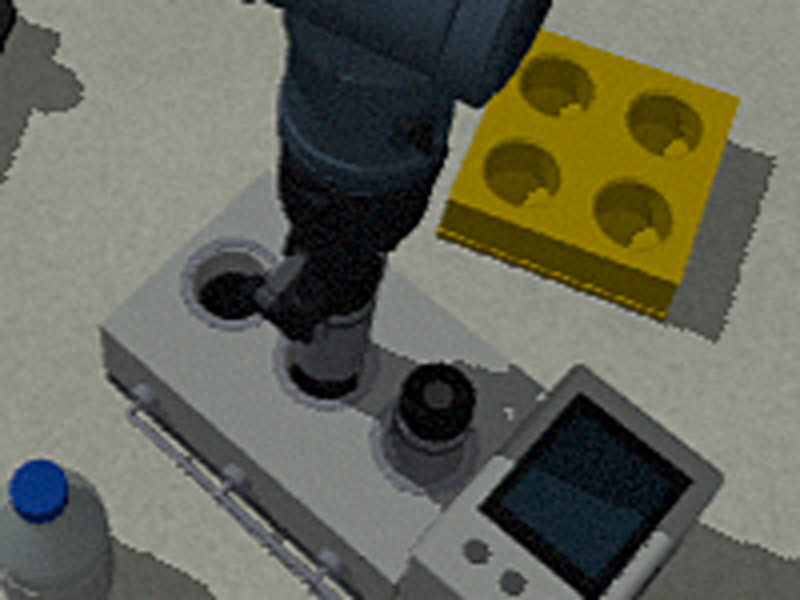

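Cartridge 2 pulls about 4.9 N (about 495 g), so it is still good. It hangs clear and upright over port 2 at (330,350). I'll lower it and press it home.

move_arm([
  [[0, 0, 0.05], [0, 0, 0], 20],
  [[0, 0, 0.12], [0, 0, 0], 20],
  [[0, 0, 0.2], [0, 0, 0], 20],
  [[0, 0, 0.28], [0, 0, 0], 20],
  [[0, 0, 0.36], [0, 0, 0], 20],
  [[0, 0, 0.44], [0, 0, 0], 20],
  [[0, 0, 0.52], [0, 0, 0], 20],
  [[0, 0, 0.58], [0, 0, 0], 20],
  [[0, 0, 0.6], [0, 0, 0], 20],
  [[0, 0, 0.6], [0, 0, 0], 20],
])

```text
time_s: 19.9
eef_pos: [0.6125, 0.1353, 0.1304]
eef_rot: [-0.0, 0.774, 0.633, -0.0]
wrist_force: [-0.2, 0.1, -5.7]
opening: 0.496
```

move_arm([
  [[0, 0, 0.03], [0, 0, 0], 20],
  [[0, 0, 0.05], [0, 0, 0], 20],
  [[0, 0, 0.07], [0, 0, 0], 20],
  [[0, 0, 0.09], [0, 0, 0], 20],
  [[0, 0, 0.11], [0, 0, 0], 20],
  [[0, 0, 0.13], [0, 0, 0], 20],
  [[0, 0, 0.15], [0, 0, 0], 20],
  [[0, 0, 0.15], [0, 0, 0], 20],
])

```text
time_s: 20.9
eef_pos: [0.6127, 0.1354, 0.1223]
eef_rot: [0.0, 0.774, 0.633, 0.0]
wrist_force: [-4.2, 0.0, 5.6]
opening: 0.496
```

move_arm([
  [[0, 0, 0.02], [0, 0, 0], 20],
  [[0, 0, 0.04], [0, 0, 0], 20],
  [[0, 0, 0.055], [0, 0, 0], 20],
  [[0, 0, 0.07], [0, 0, 0], 20],
  [[0, 0, 0.08], [0, 0, 0], 20],
  [[0, 0, 0.09], [0, 0, 0], 20],
  [[0, 0, 0.09], [0, 0, 0], 20],
  [[0, 0, 0.09], [0, 0, 0], 20],
])

```text
time_s: 21.9
eef_pos: [0.6127, 0.1353, 0.1161]
eef_rot: [0.0, 0.774, 0.633, 0.0]
wrist_force: [-2.4, 0.7, 5.2]
opening: 0.491
```

move_arm([
  [[0, 0, 0.01], [0, 0, 0], 20],
  [[0, 0, 0.02], [0, 0, 0], 20],
  [[0, 0, 0.03], [0, 0, 0], 20],
  [[0, 0, 0.03], [0, 0, 0], 20],
  [[0, 0, 0.03], [0, 0, 0], 20],
])

```text
time_s: 22.52
eef_pos: [0.6128, 0.1354, 0.1158]
eef_rot: [0.0, 0.774, 0.633, 0.0]
wrist_force: [-7.6, -0.1, 14.9]
opening: 0.495
```

The force rises to 15 N with no further travel at z 0.1158, 12 mm below the seat, so it is on the stop. Release and retreat.

move_arm([
  [[0, 0, -0.02], [0, 0, 0], 20],
  [[0, 0, -0.02], [0, 0, 0], 52],
  [[0, 0, -0.02], [0, 0, 0], 56],
  [[0, 0, -0.02], [0, 0, 0], 62],
  [[0, 0, -0.02], [0, 0, 0], 70],
  [[0, 0, -0.02], [0, 0, 0], 70],
  [[0, 0, -0.4], [0, 0, 0], 70],
  [[0, 0, -1.0], [0, 0, 0], 70],
  [[0, 0, -1.7], [0, 0, 0], 70],
  [[0, 0, -2.4], [0, 0, 0], 70],
])

```text
time_s: 23.78
eef_pos: [0.6124, 0.1353, 0.2594]
eef_rot: [-0.0, 0.774, 0.633, -0.0]
wrist_force: [0.2, -0.5, 0.7]
opening: 0.699
```

```bash
python3 - <<'E'
from h import *
for _ in range(3): viewer.camera("wrist")
o=monitor.get_obs();C=cal("wrist");im=viewer.camera("wrist");cv2.imwrite("pics/w6.png",cv2.resize(im[0:345,50:510],(800,600),interpolation=cv2.INTER_CUBIC))
print(o["time_s"],o["eef_pos"],o["wrist_force"])
k=800/460
for z in (.153,.159,.165): 
    print(z,(np.array(proj("wrist",(.6125,.1353,z),C))-[50,0])*k, k*C[0]*.041/(C[3][2,3]-z))
print("inst",(np.array(proj("wrist",(.627,.2088,.153),C))-[50,0])*k)
E
```

```text
23.925 [0.61418409 0.1354396  0.26163546] [ 0.62279575  0.7553106  -0.96282656]
0.153 [397.36405175 373.84111681] 93.63770038148613
0.159 [397.36488048 377.35155413] 96.01274415989207
0.165 [397.36574933 381.03189305] 98.51140548701518
inst [395.99405981 200.91347374]
```

View pics/w6.png

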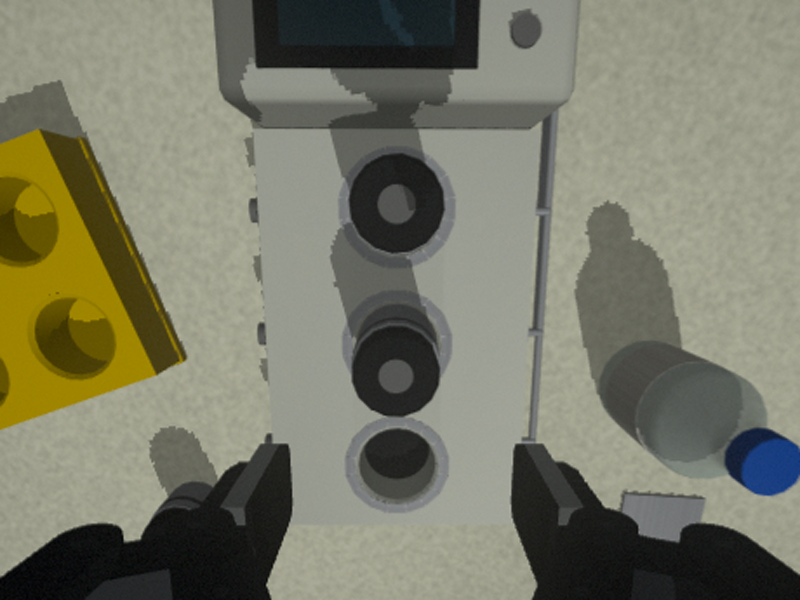

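```bash
python3 -c "
from h import *
print(workorder.hand_in(), monitor.get_obs()['time_s'])"
```

```text
the job is handed in; nothing more can be done
the job is handed in; nothing more can be done
```

Both cartridges are sorted and the job is handed in, at about 24 s on the robot's clock.

- **Cartridge 1:** It weighed about 2.3–2.6 N (about 240–260 g), so it is spent. I lifted it about 40 mm, carried it low, and stood it in the dark rack's free well diagonal to the old cartridge. The last picture shows it as low as the old one.
- **Port 1 guard:** It should still be up. The load on it while gripping was about 8 N, below the 10 N that moves it. In the last picture the bore floor's size also fits the raised guard, though that is a rough check.
- **Cartridge 2:** It weighed about 4.9 N (about 495 g), so it is still good. I lowered it back into port 2 and pressed it home. The guard slid at about 10.5 N total load, then stopped 12 mm down, where the wrist force rose to 15 N.
- **Last view:** Cap 2 is level with the installed cartridge, port 1 is empty, and the gripper is open and clear of everything. The wrist camera read both caps about 2 pixels off prediction. That is within its calibration error.

No check failed. One reading to note is a small sideways force (about 3 N in the rack, 8 N at the port stop) just before each release. It was gone once the gripper opened.

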